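# Load a board carrier into a guarded test jig

## Robot

A 6-joint arm with a two-finger parallel gripper is mounted at the origin on the work surface. World frame = base frame: x ahead of the robot, y to its left, z up, the work surface at z = 0. Lengths are in mm, angles in degrees, forces in N, time in s.
With the tool pointing down it reaches from about 325 to 925 mm from the base axis. Payload 3.1 kg.
Tool frame: the origin (TCP) lies at the very end of the fingers, on their centre line; the grasp point (between the pads) lies grasp_offset behind it (grasp_offset is the distance from the TCP to the grasp point, in mm); z points along the fingers, x is the direction in which the jaws open and shut, and the axes are right-handed (so a half turn about z gives the same grasp; the last joint's range is limited). The gripper opens to 85 mm and grips with 20 to 120 N. Pads are 22 mm wide; open, the fingers measure 114 mm over their backs; the gripper's body (76 mm by 85 mm) begins 54 mm behind the grasp point. The pads swing forward as they close: fully open they stand 13 mm farther back than shut.
Start: joints at [57.055, 12.427, 92.441, -0, 75.132, -6.429], TCP at [279.019, 559.274, 231.3] pointing down, gripper open.
Joint ranges: [-157.48, 157.48], [-44.54, 120.13], [17.64, 146.25], [-64.5, 244.5], [7.68, 150.69], [-147.95, 147.95]. Speed limits (degrees/s): [159.86, 159.86, 180, 180, 180, 180].

## Interface

Orientations are given as [roll, pitch, yaw] about the fixed x, y, z axes, in that order (R = Rz(yaw) Ry(pitch) Rx(roll)).
In Python, from station import * gives the robot as it stands. Calls block until the motion is done:
- goto(position, orientation): joint-space move of the TCP to a pose.
- move_l(position, attitude=None, speed=150): straight line of the TCP; attitude=None keeps the orientation; speed is the mean speed in mm/s.
- move_j(angles): joint-space move.
- grip(opening, squeeze=None): finger opening in mm; squeeze is the grip in N (None keeps the last); returns when the fingers have stopped.
- wait(seconds).
- solve_ik(position, orientation): joint angles nearest the present ones, or None.
- get_obs(): the state.
- get_image(name): name is "scene" or "top" or "wrist"; returns the picture (420x560x3 uint8, red, green, blue); there is no depth.
- get_calibration(name): a dict with "fx", "fy", "cx", "cy" (pixels), "R" (3x3) and "t" (3): a world point X has camera coordinates R X + t; the wrist camera has in their place "mount" (4x4, takes a point from camera to tool coordinates, whose origin is the TCP and whose axes are the tool frame's). Camera axes: x right, y down, z forward; pixel columns grow to the right and rows downward; lengths in mm; the calibration is good to about 2 mm. A picture is of the moment at which its call begins: read the wrist's pose just before it. get_calibration takes no time and is no camera call.
A pose or a line that the arm cannot do raises Unreachable and nothing moves.
- sign_off(): hands the job in, once; it reports no verdict.
Trained networks look in the newest picture that a camera, given by its name, has taken for a name from the list of things; names that differ only in an ending like _2 or _b are one class to them, and where a whole thing is asked for, a point or a joint stands for the part that bears it (a point fixed in the world has none). Each returns a list of dicts, best first, with "score" (0 to 1); they miss things now and then, are a little off and sometimes report something else, mostly with a low value. They report only what shows in the picture. A call takes as long as a camera call. They do not tell look-alikes from the thing itself.
- spot_in(name, camera): "extent" ([centre column, centre row, width, height] in pixels, round what is visible of it).
- regions_of(name, camera): "region" (420x560 bool, what is visible of it) and "extent" ([centre column, centre row, width, height] in pixels, round what is visible of it).
The state is a dict: "t": time; "joint_pos": joint angles; "qvel": joint speeds; "effort": joint torques, N m; "tcp_pos": TCP position; "ee_rot": TCP orientation; "wrist_force": force on the tool from outside, world axes, zero at the start; "moment": the same for the moment, N m; "grip_width": finger opening in mm.
Only numpy, scipy, OpenCV 4.12 (cv2) and the standard library are available. Lean on these libraries where they do the work, as an engineer would, in place of code of your own. Each camera call takes 0.05 s, during which the arm holds its last target.

## Task

Load the test jig: press the thumb lever so that the latch bar lifts out of its catch, and swing the clear guard gate wide open. Then set the board carrier flat in the sprung nest and press it down, gently as there are delicate probes below, until the spring catch holds it down. Leave the gate standing wide open for the test leads, and leave the other things on the bench where they are.

Things in the scene. Friction and masses are not known exactly. Their poses are not given: they have to be found in the camera images.
- jig: The test jig, fixed to the bench: grey base box 252 x 150 mm, 30 mm high, from x -97 to +155 mm. Origin on the bench straight below the nest's centre; z up. A hinge pillar at x +122, y 0 mm carries the guard gate; a catch post stands at x -79, y 0 mm.
- catch_slot (a point): Floor of the latch's catch, on the top of the 12 x 36 mm post, 126 mm over the bench, fixed to the jig and with its axes: an open-topped slot 20 mm wide in y, between two steel cheeks 12 mm higher (tops at 138 mm). The nose of the latch bar hangs in it and reaches 10 mm below the tops of the cheeks.
- gate (a joint): Angle of the guard gate about its upright hinge, rad: 0 closed and latched, grows as its free end swings level to the jig's +y side (clockwise from above), 1.75 at its stop; wide open is above 1.4. Stays where it is left; about 0.05 N m to move.
- gate_hinge (a point): On the gate's hinge axis, 124 mm over the bench; turns with the gate, -x points to its free end. The gate: level aluminium frame with clear panel and clear side skirts, from x -47 to -177 mm, 100 mm wide; frame top 118, panel top 112, skirt underside 90 mm over the bench. Closed, it lies along the jig's -x and shuts the nest off from above.
- gate_pull (a point): Middle of the gate's upright round black pull post, 16 mm across, from 118 to 154 mm over the bench (this point at 140 mm). It stands on a corner of the frame's free end, at x -169, y -42 mm in the frame of gate_hinge.
- latch (a joint): Angle of the latch bar on its level pivot pin, rad: 0 at rest, nose in the catch; grows as the thumb lever is pressed down, 0.30 at its stop; the nose clears the cheeks above 0.2. Falls back by its weight; 1 to 2 N on the lever lift it. Steel bar 12 mm wide along the gate's middle line; pin 142 mm from the hinge axis, 138 mm over the bench; nose 51 to 67 mm outward of the pin.
- thumb_top (a point): Centre of the thumb lever's top face: the upturned end of the latch bar, 42 mm from the pin towards the hinge; an upright steel piece 12 mm across the gate (point y), 16 mm along it (point x), 24 mm tall above the bar. Top 167 mm over the bench at rest; goes down 14 mm to the stop. 30 mm and more free at both sides. Axes: the bar's; at rest with the gate closed, the jig's.
- nest (a joint): How far the sprung nest platform is pushed down, m: 0 up, 0.019 hard stop. The carrier's weight does not sink it; pressing takes about 3 N at first, up to about 12 N. Somewhere between 0.013 and 0.017 (an adjusting screw sets it, each time differently, not shown) a spring catch snaps over its cross pin and holds it at that depth; let go before that, it springs up again.
- nest_floor (a point): Centre of the nest platform's top face, where the carrier's underside lies; 58 mm over the bench when up; x along its length, z up. Low corner fences, 8 mm high, leave an opening 110 (x) by 72 mm (y), 3 mm clear of the carrier all round. The spring catch stands beyond its +x end, lower than the fences.
- carrier: The board carrier: red plate with a green panel of round circuits, 104 (x) by 66 (y) by 8 mm thick, loose on the bench, about 0.2 kg. Origin: centre of its underside; z up. A bridge handle runs along x over its centre: aluminium bar 60 mm long, 12 mm thick (y), from 24 to 38 mm above the underside. It may lie in the nest either way round.
- parts_bin: Bystander: open black parts bin, 85 x 60 x 45 mm high; origin under its centre.
- solder_reel: Bystander: grey solder reel standing on its flange, 60 mm across, 46 mm high; origin under its centre.
- flux_bottle: Bystander: white flux bottle with a black cap, 44 mm across, 105 mm high; origin under its centre.
Not all that is in view belongs to the job. What is shaped like the carrier but purple is not meant.

How it is judged (in metres and radians):
On the way, in this order (a step that is already met when the one before it is completed fails the run):
1. the latch bar is lifted clear of its catch with the thumb lever (value of joint latch above 0.17 rad), for 0.05 s.
2. the guard gate is swung wide open (value of joint gate above 1.4 rad), for 0.2 s.
At the end, for the whole second after the job is handed in: The gate stands wide open (angle above 1.4 rad); the carrier lies flat in the nest (within 6 mm of its centre, within 3 mm of its floor, within 0.12 rad of its long direction, tilted less than 0.06 rad), at rest, and the nest is held down by its catch (more than 11.5 mm down), all let go (value of joint gate above 1.4 rad and value of joint nest above 0.0115 m and horizontal distance between carrier and nest_floor below 0.006 m and z of carrier in the frame of nest_floor between -0.003 and 0.003 m and angle between the x axis of carrier and the x axis of nest_floor, either way round below 0.12 rad and angle between carrier's own z axis and vertical below 0.06 rad and linear speed of carrier below 0.02 m/s); the robot touches nothing.
It fails at once if the carrier is pressed or dropped on the jig harder than 40 N (contact force between carrier and jig above 40 N).
It fails at once if the parts bin is moved more than 30 mm (distance of parts_bin from where it was at the start of the episode above 0.03 m).
It fails at once if the solder reel is moved more than 30 mm (distance of solder_reel from where it was at the start of the episode above 0.03 m).
It fails at once if the flux bottle is moved more than 30 mm (distance of flux_bottle from where it was at the start of the episode above 0.03 m).
It also fails if it takes over 70 s, if anything falls off the work surface, if the arm or the gripper's body presses on something with over 40 N, if the wrist force passes 120 N, or if a joint passes its speed limit or range.

## Working session

There is one attempt and no reset: what is moved stays moved. The work goes in short steps, each a Python script; the robot and the scene stay as the last script left them, time stands still between calls to the robot, and variables do not carry over. Pictures are saved under pics/ and viewed, and the job is handed in when it is done.

```bash
ls; mkdir -p pics
python3 - <<'E'
from station import *
import cv2
for n in ["scene","top","wrist"]:
    im=get_image(n); cv2.imwrite(f"pics/{n}0.png",im[:,:,::-1])
    print(n,get_calibration(n))
    for k in ["carrier","jig","thumb_top","gate_pull","parts_bin","solder_reel","flux_bottle","nest_floor","catch_slot"]:
        try: print(k,[(round(d["score"],2),[round(float(v)) for v in d["extent"]]) for d in spot_in(k,n)])
        except Exception as e: print(k,e)
o=get_obs();print(o)
E
```

```text
pics
scene {'fx': 446.4587930130051, 'fy': 446.4587930130051, 'cx': 268.5354217144124, 'cy': 201.17065390545434, 'R': array([[ 0.10143979,  0.99473675, -0.01444898],
       [ 0.66830107, -0.07889541, -0.73969534],
       [-0.7369421 ,  0.06537827, -0.67278676]]), 't': array([  73.11720967, -287.48148965, 1437.57076895])}
carrier [(0.87, [132, 240, 54, 25]), (0.58, [194, 223, 27, 35])]
jig [(0.72, [360, 220, 83, 125])]
thumb_top [(0.83, [358, 178, 18, 36])]
gate_pull [(0.73, [359, 200, 56, 90])]
parts_bin [(0.58, [253, 211, 34, 41]), (0.36, [361, 228, 35, 13])]
solder_reel [(0.6, [259, 266, 30, 34])]
flux_bottle [(0.55, [192, 259, 26, 45])]
nest_floor [(0.82, [361, 229, 40, 15])]
catch_slot [(0.75, [195, 222, 29, 32]), (0.69, [360, 219, 89, 124])]
top {'fx': 470.01360487097406, 'fy': 470.01360487097406, 'cx': 282.2118975205281, 'cy': 212.31592576492417, 'R': array([[ 0.02865068, -0.99904482, -0.03299376],
       [-0.9862234 , -0.02287245, -0.16382996],
       [ 0.16291883,  0.03723305, -0.98593669]]), 't': array([-132.28785856,  593.47455524,  960.72795042])}
carrier [(0.9, [434, 262,
[... 941 characters left out ...]
[]
catch_slot [(0.94, [100, 407, 36, 22])]
{'t': 1.5, 'joint_pos': array([ 5.70549594e+01,  1.24263299e+01,  9.24420189e+01, -1.11798488e-03,
        7.51313704e+01, -6.42625137e+00]), 'qvel': array([ 0.05472159,  0.01859295, -0.05688391,  0.0172947 , -0.02642688,
        0.04084364]), 'effort': array([-7.62441814e-04, -3.96872020e+01, -3.04244077e+01, -2.05972897e-04,
        7.56400732e-04, -4.17113597e-06]), 'tcp_pos': array([279.02300389, 559.26647867, 231.30323754]), 'ee_rot': array([ 1.79998895e+02, -1.58085394e-04,  6.34814977e+01]), 'wrist_force': array([-0.5232808 , -0.06003909, -0.3038456 ]), 'moment': array([-0.04749376, -0.02444247, -0.02391851]), 'grip_width': 85.65650017539774}
```

Run:
```python
import cv2
a=cv2.imread("pics/scene0.png");b=cv2.imread("pics/top0.png")
cv2.imwrite("pics/s_crop.png",cv2.resize(a[140:310,90:430],None,fx=2.3,fy=2.3,interpolation=cv2.INTER_CUBIC))
cv2.imwrite("pics/t_crop.png",cv2.resize(b[140:330,130:480],None,fx=2.25,fy=2.25,interpolation=cv2.INTER_CUBIC))
```

```text
(no output)
```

View pics/s_crop.png

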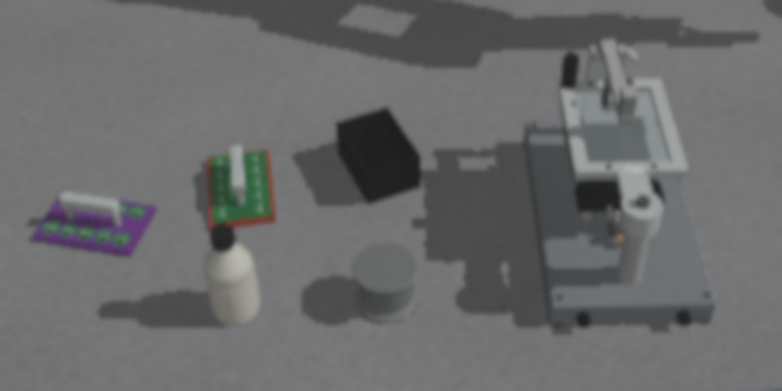

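View pics/t_crop.png

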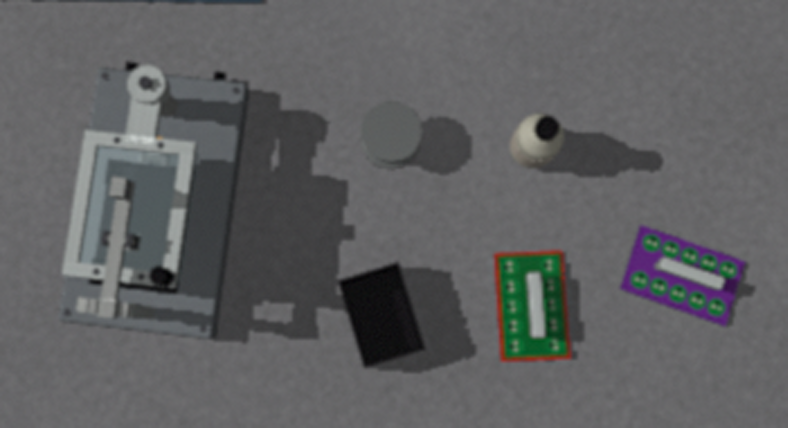

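View pics/wrist0.png

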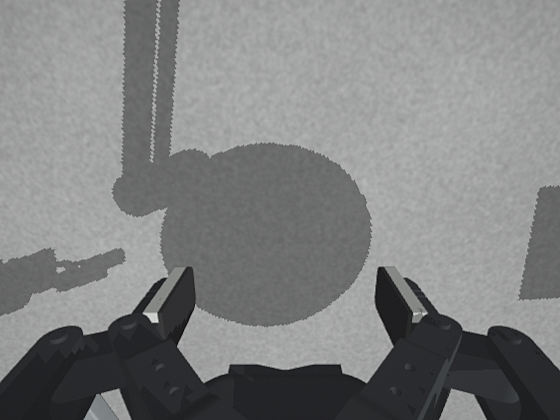

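```bash
cat > h.py <<'E'
import numpy as np, cv2
from station import *
def Rrpy(a):
    r,p,y=np.radians(a)
    c,s=np.cos,np.sin
    return np.array([[c(y),-s(y),0],[s(y),c(y),0],[0,0,1]])@np.array([[c(p),0,s(p)],[0,1,0],[-s(p),0,c(p)]])@np.array([[1,0,0],[0,c(r),-s(r)],[0,s(r),c(r)]])
def cam(name,obs=None):
    c=get_calibration(name); K=np.array([[c['fx'],0,c['cx']],[0,c['fy'],c['cy']],[0,0,1.]])
    if name!='wrist': return K,np.array(c['R']),np.array(c['t'])
    M=np.array(c['mount']); T=np.eye(4); T[:3,:3]=Rrpy(obs['ee_rot']); T[:3,3]=obs['tcp_pos']
    W=np.linalg.inv(T@M); return K,W[:3,:3],W[:3,3]
def back(C,uv,z):
    K,R,t=C; d=R.T@np.linalg.solve(K,[uv[0],uv[1],1.]); o=-R.T@t
    return o+d*(z-o[2])/d[2]
def proj(C,X):
    K,R,t=C; p=K@(R@np.asarray(X,float)+t); return p[:2]/p[2]
E
python3 - <<'E'
from h import *
T=cam('top'); S=cam('scene')
f=lambda c:(np.array(c)/2.25+[130,140]); g=lambda c:(np.array(c)/2.3+[90,140])
for n,c,z in [('hr',(103,70),30),('hl',(247,82),30),('fl',(213,338),30),('fr',(63,322),30),('thumb',(121,187),167),('pull',(162,275),154),('hinge',(147,83),130),('c1',(496,255),8),('c2',(564,251),8),('c3',(572,357),8),('c4',(503,361),8),('h1',(533,272),38),('h2',(540,337),38),('bin',(381,315),45),('reel',(391,131),46),('flux',(546,128),105)]:
    print(n,back(T,f(c),z).round(0))
for n,c,z in [('pull',(571,57),154),('thumb',(625,92),167),('hA',(237,148),38),('hB',(238,182),38),('flux',(222,236),105),('reel',(384,268),46),('bin',(377,150),45)]:
    print('S',n,back(S,g(c),z).round(0))
a=cv2.imread("pics/top0.png")
cv2.imwrite("pics/jig.png",cv2.resize(a[160:300,145:255],None,fx=5,fy=4.2857*1.1667,interpolation=cv2.INTER_CUBIC)[:600*2][:, :])
E
```

```text
hr [687. 124.  30.]
hl [678. -20.  30.]
fl [429.   2.  30.]
fr [439. 146.  30.]
thumb [552.  64. 167.]
pull [480.  28. 154.]
hinge [651.  56. 130.]
c1 [ 516. -267.    8.]
c2 [ 521. -333.    8.]
c3 [ 420. -340.    8.]
c4 [ 415. -274.    8.]
h1 [ 498. -299.   38.]
h2 [ 438. -305.   38.]
bin [ 454. -157.   45.]
reel [ 629. -162.   46.]
flux [ 623. -301.  105.]
S pull [485.  33. 154.]
S thumb [557.  65. 167.]
S hA [ 448. -299.   38.]
S hB [ 499. -297.   38.]
S flux [ 633. -299.  105.]
S reel [ 634. -162.   46.]
S bin [ 476. -156.   45.]
```

Run:
```python
from h import *
goto([530,65,310],[180,0,85.3])
o=get_obs(); im=get_image('wrist'); print(o['t'],o['tcp_pos'],o['ee_rot'])
np.save('w1.npy',np.r_[o['tcp_pos'],o['ee_rot']]); cv2.imwrite('pics/w1.png',im[:,:,::-1])
C=cam('wrist',o)
for k in ["thumb_top","gate_pull","latch"]:
    print(k,[(round(d["score"],2),[round(float(v)) for v in d["extent"]]) for d in spot_in(k,'wrist')])
O=np.array([529,65.5,0]);y=np.radians(-4.7);x=np.array([np.cos(y),np.sin(y),0]);yy=np.array([-x[1],x[0],0])
J=lambda a,b,z:O+a*x+b*yy+[0,0,z]
for n,p in dict(thumb=(22,0,167),pull=(-47,-42,154),hinge=(122,0,124),c1=(-97,-75,30),c2=(-97,75,30),f1=(-55,-50,118),f2=(75,-50,118),f3=(75,50,118),f4=(-55,50,118)).items(): print(n,proj(C,J(*p)).round(1))
```

```text
3.5167 [529.8819439   65.706661   309.82512731] [-1.79982435e+02 -2.07648625e-02  8.53501862e+01]
thumb_top [(0.96, [293, 164, 16, 127])]
gate_pull [(0.95, [289, 200, 101, 196])]
latch [(0.76, [292, 166, 14, 124])]
thumb [285.3 217.8]
pull [240.7 144. ]
hinge [285.1 285.1]
c1 [226.2  94.3]
c2 [344.1  94.4]
f1 [237.4 132.8]
f2 [242.4 247. ]
f3 [327.9 247. ]
f4 [333.1 132.8]
```

View pics/w1.png

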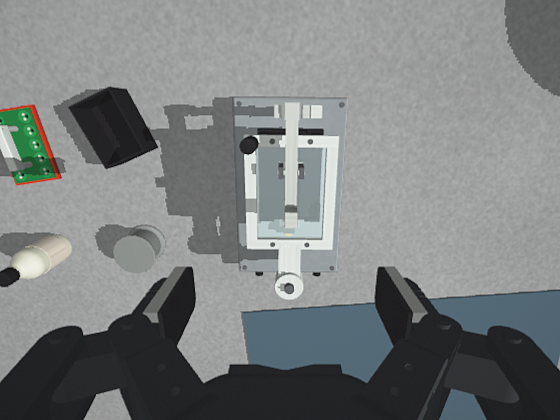

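Run:
```python
import cv2
a=cv2.imread("pics/w1.png")
cv2.imwrite("pics/w1c.png",cv2.resize(a[85:305,215:365],None,fx=2.7*1.0,fy=2.7,interpolation=cv2.INTER_CUBIC))
```

```text
(no output)
```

View pics/w1c.png

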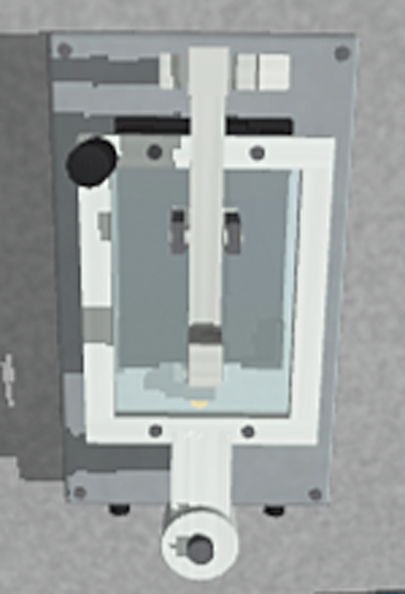

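Run:
```python
from h import *
from scipy.optimize import least_squares
w=np.load('w1.npy'); C=cam('wrist',dict(tcp_pos=w[:3],ee_rot=w[3:]))
P=[((52,34),(-97,75*-1,30)),((358,34),(-97,75,30)),((66,500),(155,-75,30)),((328,502),(155,75,30)),((205.5,366),(22,0,167)),((335,138),(-55,50,118)),((86,443),(75,-50,118)),((318,443),(75,50,118)),((90,157),(-47,-42,154)),((206,34),(-87,0,138+4))]
uv=np.array([np.array(a)/2.7+[215,85] for a,_ in P]); X=np.array([b for _,b in P],float)
def W(p):
    c,s=np.cos(p[2]),np.sin(p[2]); return np.c_[p[0]+c*X[:,0]-s*X[:,1],p[1]+s*X[:,0]+c*X[:,1],X[:,2]]
f=lambda p:np.concatenate([proj(C,q) for q in W(p)])-uv.ravel()
r=least_squares(f,[529,65,-.08],loss='soft_l1'); p=r.x
print(p[:2],np.degrees(p[2])); print(f(p).reshape(-1,2).round(1))
q=back(C,uv[4],167);print('thumb',q, 'model',W(p)[4])
```

```text
[531.5766886   71.24069141] -5.160025732054405
[[-2.7 -2.1]
 [ 1.6 -0.9]
 [-0.8  2. ]
 [ 0.9  2. ]
 [ 0.1 -0.7]
 [ 0.  -0.8]
 [ 0.2 -0.7]
 [-0.5 -0.1]
 [-0.8  2.8]
 [ 1.1  4.2]]
thumb [554.16715914  69.10982007 167.        ] model [553.48753115  69.26206098 167.        ]
```

```bash
cat >> h.py <<'E'
from scipy.spatial.transform import Rotation as Ro
JX,JY,JW=531.3,69.8,np.radians(-5.1)
def gatepose(th,ga,eng=12):
    """TCP pose gripping lever at latch angle th, gate angle ga (jig model)"""
    Rj=Ro.from_euler('z',JW); Rt=Ro.from_euler('z',np.pi/2)*Ro.from_euler('x',np.pi)
    Ry=Ro.from_euler('y',th); pin=np.array([-20,0,138.])
    p=pin+Ry.apply([42,0,eng]); H=np.array([122,0,0.])
    Rg=Ro.from_euler('z',-ga); p=H+Rg.apply(p-H)
    w=Rj.apply(p)+[JX,JY,0]
    return w,(Rj*Rg*Ry*Rt).as_euler('xyz',degrees=True)
E
python3 - <<'E'
from h import *
for th,ga in [(0,0),(.26,0),(.26,.8),(.26,1.6)]:
    p,a=gatepose(th,ga); print(p.round(1),a.round(1),solve_ik(p,a))
p,a=gatepose(0,0)
grip(42,30)
goto(p+[0,0,60],a); 
o=get_obs(); im=get_image('wrist'); cv2.imwrite('pics/w2.png',im[:,:,::-1])
C=cam('wrist',o); print(o['t'],o['grip_width'],[proj(C,p+[0,0,17])])
np.save('w2.npy',np.r_[o['tcp_pos'],o['ee_rot']])
E
```

```text
[553.2  67.8 150. ] [180.    0.   84.9] [-2.23315274e-01  9.09476401e+00  1.05588475e+02 -2.54444375e-14
  6.53167610e+01 -8.51233153e+01]
[554.9  67.7 138.8] [-165.1    0.    84.9] [ -0.83926967  19.46968078  95.35175748   1.11116374  80.03795315
 -86.07422177]
[590.9 135.3 138.8] [-165.1    0.    39.1] [  0.40431025  20.43905263  94.06992143  11.98166173  75.24010704
 -42.71282859]
[664.4 156.6 138.8] [-165.1    0.    -6.8] [ 0.77425737 22.143864   91.7831371  16.33343178 64.98811115  0.74357735]
4.7083 41.630406014748985 [array([286.27411226, 237.96584304])]
```

View pics/w2.png

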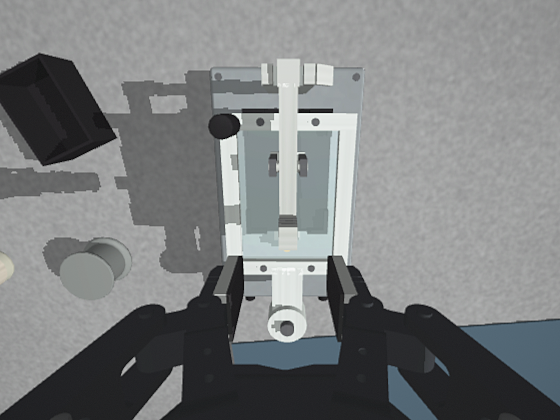

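Run:
```python
from h import *
p,a=gatepose(0,0)
move_l(p,a,100); o=get_obs(); print(o['tcp_pos'],o['wrist_force'])
print(grip(5,30)); o=get_obs(); print(o['t'],o['grip_width'],o['wrist_force'],o['moment'])
for th in (.07,.14,.21,.26):
    p,a=gatepose(th,0); move_l(p,a,60); o=get_obs(); print(th,o['t'],o['tcp_pos'].round(1),o['wrist_force'].round(1),o['moment'].round(2),round(o['grip_width'],1))
im=get_image('scene'); cv2.imwrite('pics/s3.png',cv2.resize(im[120:300,300:430],None,fx=3.3,fy=3.3,interpolation=cv2.INTER_CUBIC)[:,:,::-1])
im=get_image('wrist'); cv2.imwrite('pics/w3.png',im[:,:,::-1])
```

```text
[553.76977667  67.8322924  150.66932781] [0.42150636 0.01519974 1.54021169]
False
5.8833 10.928868497328969 [0.07746944 4.71126376 1.06463731] [ 0.77186074 -0.07052463  0.00924651]
0.07 6.1333 [555.1  69.3 147.9] [0.5 5.5 3.5] [ 0.76  0.01 -0.06] 10.7
0.14 6.3833 [555.6  69.3 144.9] [0.3 5.3 2.9] [ 0.8   0.04 -0.17] 11.3
0.21 6.6333 [556.   69.3 141.9] [1.2 5.4 3.6] [ 0.84  0.05 -0.15] 10.7
0.26 6.8833 [556.1  69.3 139.7] [0.9 5.7 3.1] [ 0.84 -0.01 -0.21] 11.3
```

View pics/s3.png

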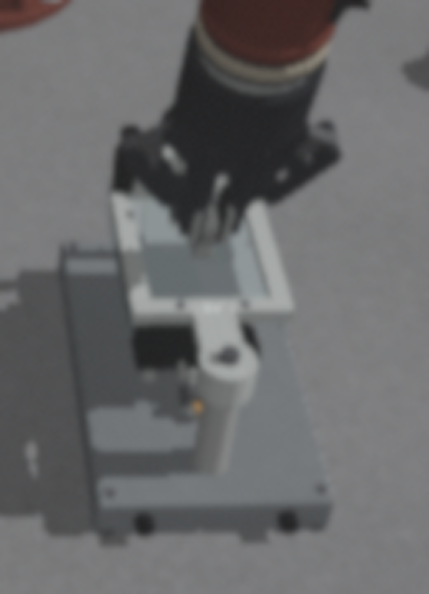

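View pics/w3.png

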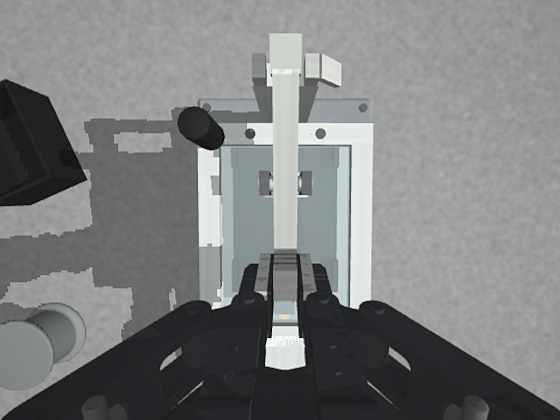

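Run:
```python
from h import *
for ga in list(np.arange(0.1,1.65,0.15))+[1.64]:
    p,a=gatepose(.27,ga); move_l(p,a,90); o=get_obs(); print(round(ga,2),round(o['t'],2),(o['tcp_pos']-p).round(1),o['wrist_force'].round(1),round(o['grip_width'],1))
im=get_image('scene'); cv2.imwrite('pics/s4.png',cv2.resize(im[110:310,300:480],None,fx=3,fy=3,interpolation=cv2.INTER_CUBIC)[:,:,::-1])
```

```text
0.1 7.24 [0.9 0.2 0.9] [1.1 2.7 3.2] 11.1
0.25 7.56 [ 0.7 -0.   0.9] [0.9 3.1 4.6] 10.8
0.4 7.88 [ 0.5 -0.1  0.7] [2.4 3.2 4.8] 10.9
0.55 8.19 [ 0.  -0.6  0.4] [1.6 1.5 6. ] 10.9
0.7 8.51 [-0.2 -0.4  0.3] [1.  1.9 5.4] 11.0
0.85 8.82 [-0.4 -0.3  0.1] [1.3 2.  5.4] 11.2
1.0 9.14 [-0.5 -0.1  0.1] [0.7 3.2 5.8] 10.9
1.15 9.46 [-0.7 -0.  -0.2] [0.3 2.6 5.1] 11.2
1.3 9.78 [-0.6  0.2 -0.2] [-0.1  4.8  4.5] 11.1
1.45 10.09 [-0.4  0.4 -0.1] [0.2 5.6 5.1] 11.0
1.6 10.41 [-0.2  0.6 -0.1] [0.8 5.5 2.9] 11.3
1.64 10.66 [-0.1  0.6 -0.1] [1.1 5.1 3.9] 10.9
```

View pics/s4.png

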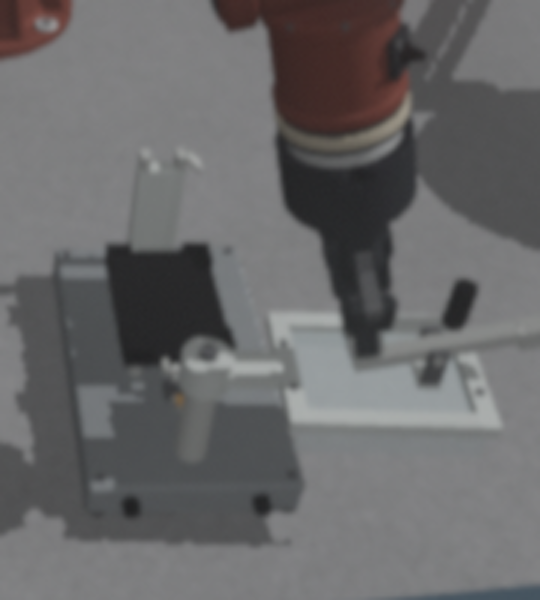

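```bash
python3 - <<'E'
from h import *
p,a=gatepose(.27,1.64)
grip(45,30); wait(0.2); print(get_obs()['wrist_force'])
move_l(p+[0,0,80],a,150)
goto([JX,JY,258],[180,0,84.9])
wait(0.2)
o=get_obs(); im=get_image('wrist'); cv2.imwrite('pics/w5.png',im[:,:,::-1]); np.save('w5.npy',np.r_[o['tcp_pos'],o['ee_rot']])
print(o['t'],o['tcp_pos'],o['ee_rot'])
print([(round(d["score"],2),[round(float(v)) for v in d["extent"]]) for d in spot_in('nest_floor','wrist')])
im=get_image('top'); cv2.imwrite('pics/t5.png',im[:,:,::-1])
E
python3 - <<'E'
import cv2
a=cv2.imread("pics/w5.png");cv2.imwrite("pics/w5c.png",cv2.resize(a[60:260,180:390],None,fx=3,fy=3,interpolation=cv2.INTER_CUBIC))
a=cv2.imread("pics/t5.png");cv2.imwrite("pics/t5c.png",cv2.resize(a[140:300,80:300],None,fx=3,fy=3,interpolation=cv2.INTER_CUBIC))
E
```

```text
[ 0.03593669  0.23400689 -0.23300057]
13.6083 [531.39921453  69.81297673 257.71278495] [-1.79972259e+02 -1.66181413e-03  8.48827431e+01]
[]
```

View pics/w5c.png

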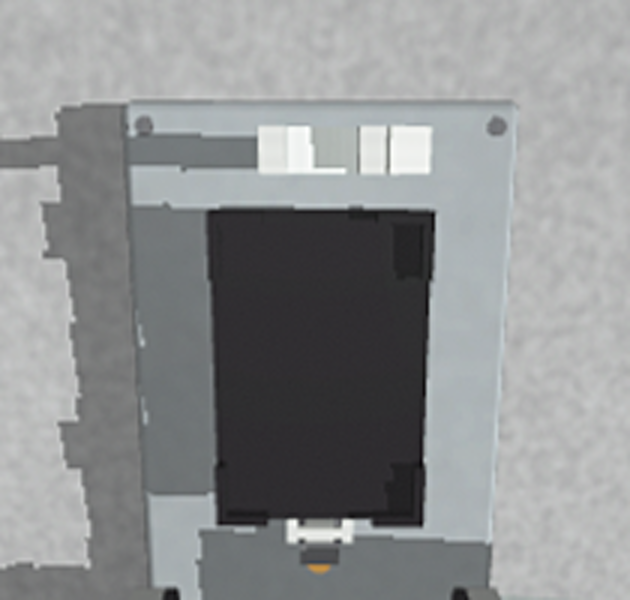

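View pics/t5c.png

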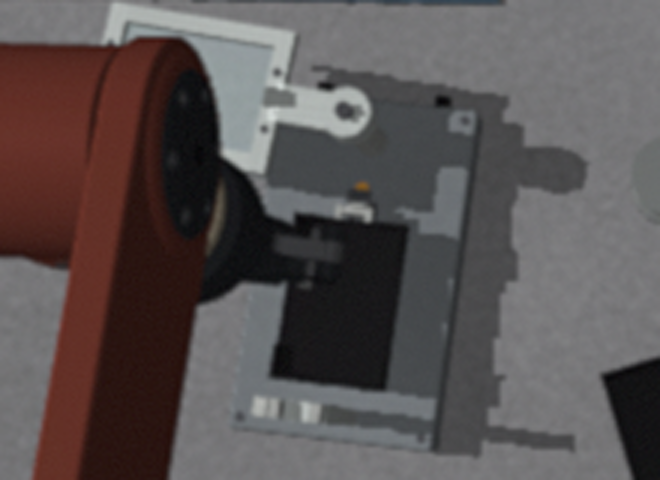

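Run:
```python
from h import *
w=np.load('w5.npy'); C=cam('wrist',dict(tcp_pos=w[:3],ee_rot=w[3:]))
f=lambda c:np.array(c)/3+[180,60]
q=[back(C,f(c),66) for c in [(207,209),(436,209),(424,525),(217,525)]]
q=np.array(q)[:,:2];print(q.round(1),q.mean(0)); e=(q[3]+q[2]-q[0]-q[1])/2; print('len',np.linalg.norm(e),'yaw',np.degrees(np.arctan2(e[1],e[0]))); e=(q[1]+q[2]-q[0]-q[3])/2; print(np.linalg.norm(e),np.degrees(np.arctan2(e[1],e[0]))-90)
q=[back(C,f(c),30) for c in [(130,103),(518,103),(143,125),(497,126)]]; print(np.array(q).round(1))
a=cv2.imread('pics/w5.png')[115:250,240:335].astype(float)
cv2.imwrite('pics/w5d.png',cv2.resize(np.clip((a-20)*6,0,255).astype('uint8'),None,fx=4.4,fy=4.4,interpolation=cv2.INTER_CUBIC))
```

```text
[[469.2  37.2]
 [476.3 116.3]
 [593.8 105.8]
 [586.7  26.4]] [531.47358128  71.43198314]
len 117.99326129280905 yaw -5.178502477636554
79.57422234290398 -5.130559993334103
[[430.2   9.3  30. ]
 [443.1 153.   30. ]
 [438.3  13.   30. ]
 [450.5 145.   30. ]]
```

View pics/w5d.png

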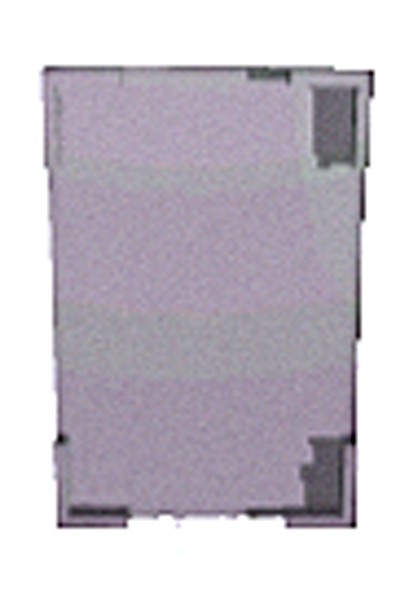

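```bash
python3 - <<'E'
from h import *
goto([468,-303,200],[180,0,94.5]); wait(0.2)
o=get_obs(); im=get_image('wrist'); cv2.imwrite('pics/w6.png',im[:,:,::-1]); np.save('w6.npy',np.r_[o['tcp_pos'],o['ee_rot']])
print(o['t'],o['tcp_pos'],o['ee_rot'])
r=regions_of('carrier','wrist')
print([(round(d["score"],2),[round(float(v)) for v in d["extent"]]) for d in r])
for i,d in enumerate(r[:2]): print(cv2.minAreaRect(np.argwhere(d['region'])[:,::-1].astype(np.float32)))
E
python3 - <<'E'
import cv2
a=cv2.imread("pics/w6.png");cv2.imwrite("pics/w6c.png",cv2.resize(a[60:260,180:390],None,fx=3,fy=3,interpolation=cv2.INTER_CUBIC))
E
```

```text
15.3833 [ 468.64187077 -302.12136543  200.26333645] [1.79975464e+02 1.02519923e-02 9.45967169e+01]
[(0.65, [288, 184, 64, 95])]
((287.0, 183.0), (92.0, 62.0), 90.0)
```

View pics/w6c.png

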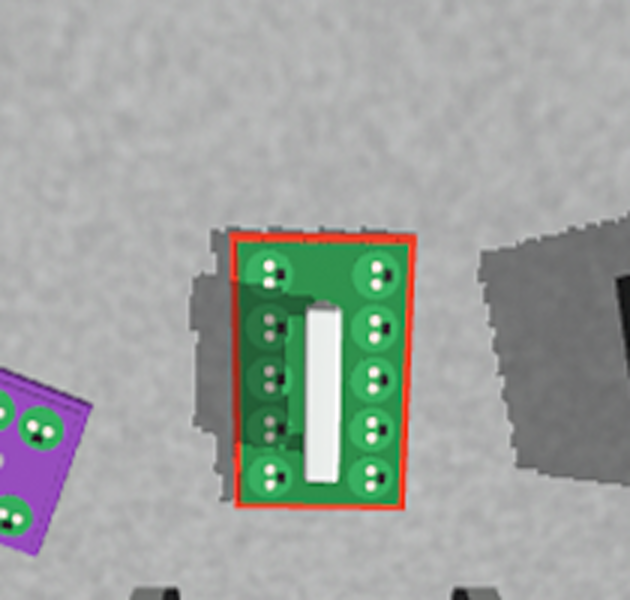

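View pics/w6.png

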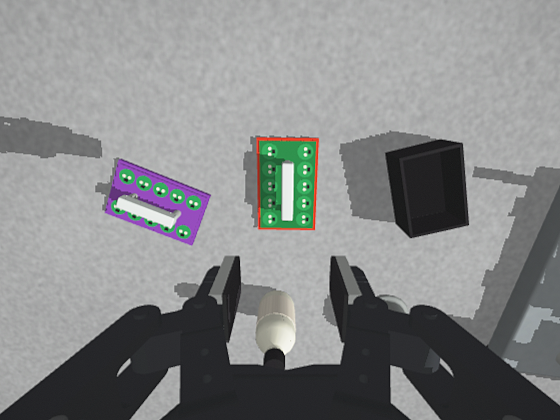

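Run:
```python
from h import *
w=np.load('w6.npy'); C=cam('wrist',dict(tcp_pos=w[:3],ee_rot=w[3:]))
f=lambda c:np.array(c)/3+[180,60]
for z,P in [(8,[(231,234),(416,235),(404,508),(237,506)]),(38,[(307,309),(341,309),(338,482),(306,482)])]:
    q=np.array([back(C,f(c),z) for c in P])[:,:2];print(q.mean(0).round(1)); e=(q[3]+q[2]-q[0]-q[1])/2; print('len',np.linalg.norm(e),'yaw',np.degrees(np.arctan2(e[1],e[0]))); e=(q[1]+q[2]-q[0]-q[3])/2; print(np.linalg.norm(e),np.degrees(np.arctan2(e[1],e[0]))-90)
```

```text
[ 469.2 -300.1]
len 102.12843768338385 yaw 4.118136527901169
64.410420715739 4.069453747682672
[ 469.4 -300. ]
len 59.93154989958063 yaw 4.107747016050052
11.086880220340642 4.586334552568502
```

Run:
```python
from h import *
A=[180,0,94.15]
move_l([469.3,-300.1,90],A,200); move_l([469.3,-300.1,16],A,80)
wait(0.15); o=get_obs(); print(o['t'],o['tcp_pos'],o['wrist_force'])
grip(5,60); o=get_obs(); print(o['t'],o['grip_width'],o['tcp_pos'],o['wrist_force'])
move_l([469.3,-300.1,120],A,150); wait(0.2); o=get_obs(); print(o['t'],o['grip_width'],o['tcp_pos'],o['wrist_force'])
im=get_image('wrist'); cv2.imwrite('pics/w7.png',im[:,:,::-1]); np.save('w7.npy',np.r_[o['tcp_pos'],o['ee_rot']])
C=cam('wrist',o); ax=np.radians(4.15);x=np.array([np.cos(ax),np.sin(ax),0]);y=np.array([-x[1],x[0],0]); c=np.array([o['tcp_pos'][0],o['tcp_pos'][1],o['tcp_pos'][2]-16+8])
for sx,sy in((-52,-33),(-52,33),(52,-33),(52,33)): print(proj(C,c+sx*x+sy*y).round(1))
```

```text
17.4083 [ 469.85036128 -300.53675258   16.76994047] [ 0.07063565 -0.01912454 -0.00263912]
17.8083 10.876370757840972 [ 469.61627853 -300.38948558   16.45289612] [-0.09610979  0.00913471  2.3802138 ]
18.85 10.435627753594025 [ 468.40707842 -299.37035346  118.40979336] [-0.59666356 -0.61430687 -1.1974789 ]
[218.6 166.2]
[354.5 166.1]
[229.9 343.1]
[342.6 342.9]
```

View pics/w7.png

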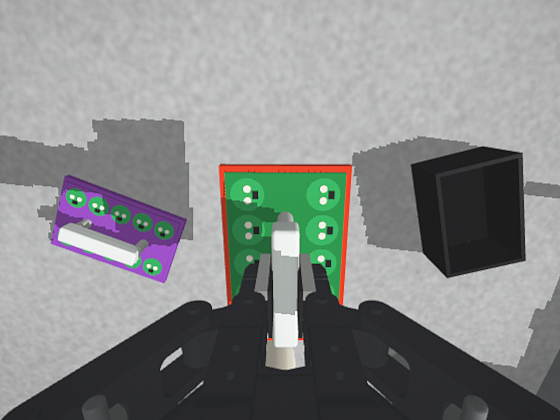

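Run:
```python
from h import *
A=[180,0,84.85]; N=np.array([531.5,71.3])
move_l([520,-80,125],[180,0,86],250)
move_l([*N,125],A,150); wait(.3)
o=get_obs(); print(o['t'],o['tcp_pos'],o['ee_rot'],o['wrist_force'])
cmd=np.array([*N,92.])
move_l(cmd,A,80); wait(.3); o=get_obs(); print(o['t'],o['tcp_pos'],o['ee_rot'])
cmd[:2]+=N-o['tcp_pos'][:2]; move_l(cmd,A,40); wait(.2); o=get_obs(); print(o['t'],o['tcp_pos'],o['ee_rot'],o['wrist_force'],cmd); np.save('cmd.npy',cmd)
im=get_image('wrist'); cv2.imwrite('pics/w8.png',im[:,:,::-1]); np.save('w8.npy',np.r_[o['tcp_pos'],o['ee_rot']])
cv2.imwrite("pics/w8c.png",cv2.resize(im[80:320,190:390],None,fx=2.5,fy=2.5,interpolation=cv2.INTER_CUBIC)[:,:,::-1])
```

```text
21.4083 [531.54619221  70.80987038 125.02370681] [1.79998229e+02 2.51153747e-03 8.48023381e+01] [ 0.18421039 -0.62176035 -2.18570271]
22.2667 [531.99457712  71.31734863  92.58090773] [ 1.79934026e+02 -6.04416269e-03  8.48524941e+01]
22.7167 [530.96842662  71.27829078  91.98760813] [-1.79998135e+02  1.18617667e-03  8.48504065e+01] [-0.27175114 -0.44947625 -1.30653482] [531.00542288  71.28265137  92.        ]
```

View pics/w8c.png

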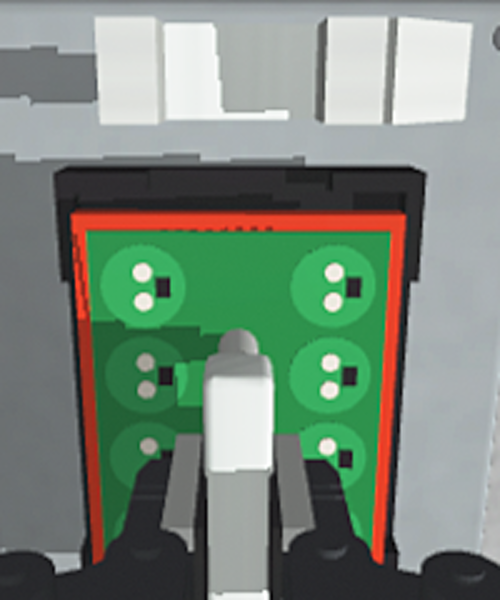

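Run:
```python
from h import *
w=np.load('w8.npy'); C=cam('wrist',dict(tcp_pos=w[:3],ee_rot=w[3:]))
f=lambda c:np.array(c)/2.5+[190,80]
x=np.array([np.cos(np.radians(-5.15)),np.sin(np.radians(-5.15))])
y=np.array([-x[1],x[0]])
for n,z,P,L in [('fence',66,[(55,168),(425,170)],59),('carrier',84,[(72,212),(406,213)],52)]:
    q=np.array([back(C,f(c),z)[:2] for c in P]); m=q.mean(0)+L*x; print(n,m,np.linalg.norm(q[1]-q[0]), (m-w[:2])@x,(m-w[:2])@y, np.degrees(np.arctan2(*(q[1]-q[0])[::-1]))-90)
```

```text
fence [531.18048893  71.04268237] 78.95434935966581 0.23235527367616995 -0.2156218331866437 -5.464939297104777
carrier [530.49831798  70.83132254] 64.72991103508666 -0.4280894403164193 -0.487362469976738 -5.332795416956529
```

```bash
cat > press.py <<'E'
from h import *
A=[180,0,84.85]
def step(z,v=25,w=.12):
    move_l([531.6,71.4,z],A,v); wait(w); o=get_obs(); print(round(o['t'],2),z,o['tcp_pos'].round(2),o['wrist_force'].round(1),o['moment'].round(2),round(o['grip_width'],1)); return o
E
python3 - <<'E'
from press import *
step(92,20,.2)
for z in (84,80,78,76,75,74,73):
    o=step(z)
    if abs(o['wrist_force'][2])>14: break
im=get_image('wrist'); cv2.imwrite("pics/w9c.png",cv2.resize(im[60:320,170:410],None,fx=2.3,fy=2.3,interpolation=cv2.INTER_CUBIC)[:,:,::-1])
E
```

```text
23.22 92 [531.61  71.39  91.99] [-1.2  0.8 -1.5] [-0.02 -0.04  0.04] 11.2
23.8 84 [531.71  71.4   84.06] [-0.2 -0.2 -2.2] [-0.03  0.   -0.01] 10.8
24.23 80 [531.57  71.41  79.97] [-0.2 -0.5 -1.9] [-0.04 -0.02 -0.  ] 10.5
24.59 78 [531.59  71.39  77.99] [ 1.   0.4 -1.8] [ 0.02 -0.03 -0.02] 10.7
24.96 76 [531.57  71.4   75.96] [ 0.7  0.2 -1. ] [-0.03  0.01  0.01] 11.0
25.32 75 [531.58  71.41  74.97] [ 0.4  0.2 -1.2] [ 0.04 -0.02  0.  ] 10.9
25.69 74 [531.91  71.42  74.47] [-0.3 -0.1  2.4] [ 0.03  0.2  -0.01] 10.6
26.06 73 [531.89  71.4   73.24] [-1.2  0.9  1.7] [ 0.02  0.08 -0.04] 11.3
```

View pics/w9c.png

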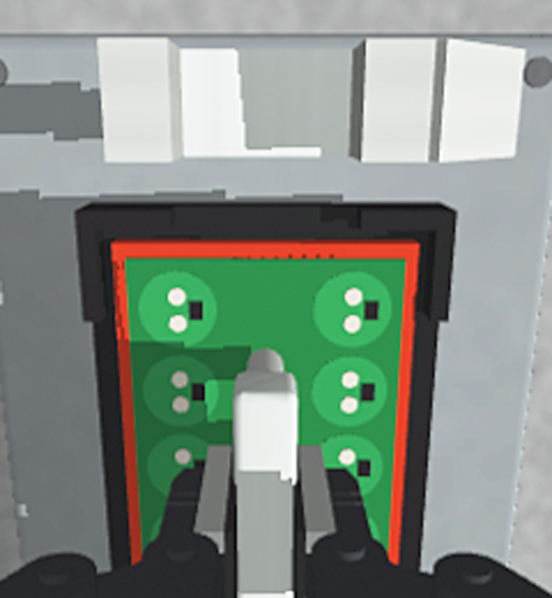

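Run:
```python
from press import *
for z in list(np.arange(71,61,-2))+list(np.arange(61,56.8,-.7)):
    o=step(z,20,.1)
    if o['wrist_force'][2]>20: break
```

```text
26.46 71 [531.89  71.42  71.09] [-1.2 -0.1  3.4] [0.05 0.03 0.03] 10.9
26.81 69 [531.89  71.42  69.21] [-0.4  0.5  4.5] [ 0.05  0.13 -0.04] 10.8
27.16 67 [531.88  71.42  67.31] [-0.6  0.1  4.3] [0.02 0.15 0.  ] 10.6
27.51 65 [531.89  71.42  65.5 ] [-1.5  0.7  6.4] [ 0.03  0.22 -0.03] 10.6
27.86 63 [531.91  71.41  63.53] [-1.4  0.1  6.5] [0.07 0.16 0.02] 11.0
28.21 61.0 [531.91  71.39  61.44] [-1.4 -0.   6.5] [ 0.01  0.17 -0.02] 10.8
28.56 60.3 [531.91  71.4   60.9 ] [-0.8  0.3  6.8] [ 0.02  0.27 -0.07] 10.5
28.91 59.599999999999994 [531.92  71.42  60.22] [-2.7 -0.2  7. ] [0.04 0.27 0.  ] 10.5
29.26 58.89999999999999 [531.9   71.43  59.42] [-0.6  0.4  5.7] [ 0.08  0.2  -0.04] 10.5
29.61 58.19999999999999 [531.92  71.41  58.95] [-1.8 -0.5  7.8] [0.01 0.28 0.02] 10.9
29.96 57.499999999999986 [531.91  71.44  58.31] [-0.8 -0.9  8.8] [ 0.01  0.36 -0.01] 10.7
30.31 56.79999999999998 [531.91  71.42  57.67] [-2.  -0.3  8.1] [ 0.03  0.32 -0.02] 10.2
```

Run:
```python
from press import *
for z in (56.2,55.6,55.0,54.4):
    o=step(z,20,.15)
    if o['wrist_force'][2]>16: break
# ease up to test the catch
for z in (57,58,59):
    o=step(z,20,.2)
im=get_image('scene'); cv2.imwrite('pics/s10.png',cv2.resize(im[140:300,310:440],None,fx=4,fy=4,interpolation=cv2.INTER_CUBIC)[:,:,::-1])
```

```text
30.71 56.2 [531.9   71.43  57.08] [-2.1  0.4  8.5] [ 0.05  0.36 -0.  ] 10.8
31.11 55.6 [531.91  71.43  56.54] [-1.6 -0.7 10.1] [0.   0.4  0.04] 10.3
31.51 55.0 [531.92  71.41  55.97] [-2.6 -0.8  8.5] [0.06 0.45 0.01] 10.6
31.91 54.4 [531.93  71.41  55.44] [-2.8 -0.1  9.6] [ 0.05  0.44 -0.05] 10.8
32.39 57 [531.88  71.43  57.9 ] [-2.5  0.6  8.3] [ 0.03  0.36 -0.01] 10.6
32.84 58 [531.9   71.42  58.86] [-1.4  0.4  9.6] [0.05 0.37 0.  ] 10.8
33.29 59 [531.94  71.41  59.42] [-0.6 -0.   6.5] [0.11 0.2  0.03] 10.5
```

View pics/s10.png

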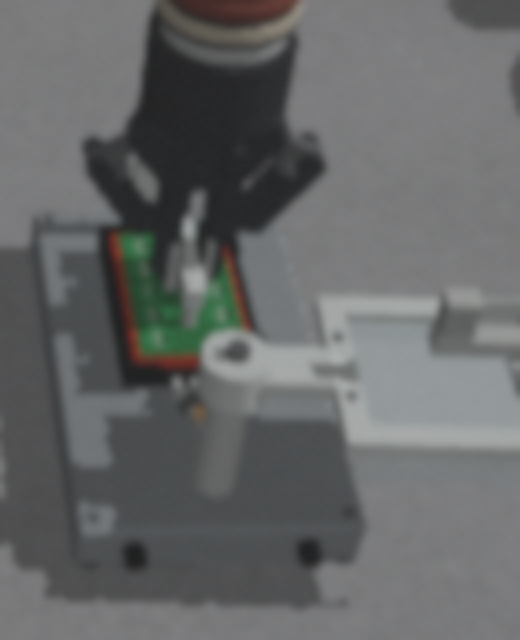

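```bash
cat >> press.py <<'E'
def favg(n=6):
    f=[]
    for _ in range(n): wait(.03); o=get_obs(); f.append(np.r_[o['wrist_force'],o['tcp_pos'][2]])
    return np.mean(f,0).round(2)
E
python3 - <<'E'
from press import *
for z in (55,54,53.2,52.6,52.0,51.4):
    step(z,20,.05); f=favg(); print(f)
    if f[2]>18: break
im=get_image('wrist'); cv2.imwrite("pics/w11c.png",cv2.resize(im[60:320,170:410],None,fx=2.3,fy=2.3,interpolation=cv2.INTER_CUBIC)[:,:,::-1])
E
```

```text
33.74 55 [531.9   71.42  55.8 ] [-2.5  1.1 10.3] [ 0.02  0.37 -0.01] 10.7
[-2.23  0.29  8.86 55.84]
34.24 54 [531.94  71.42  55.42] [-3.6 -0.4 12. ] [ 0.01  0.6  -0.01] 10.5
[-3.61  0.13 12.42 55.4 ]
34.74 53.2 [531.92  71.41  55.36] [-5.5  0.3 16.8] [ 0.01  0.98 -0.06] 10.3
[-5.76  0.35 16.96 55.38]
35.24 52.6 [531.94  71.39  55.33] [-7.8 -0.6 20.4] [ 0.    1.18 -0.06] 10.7
[-7.25 -0.5  20.08 55.35]
```

View pics/w11c.png

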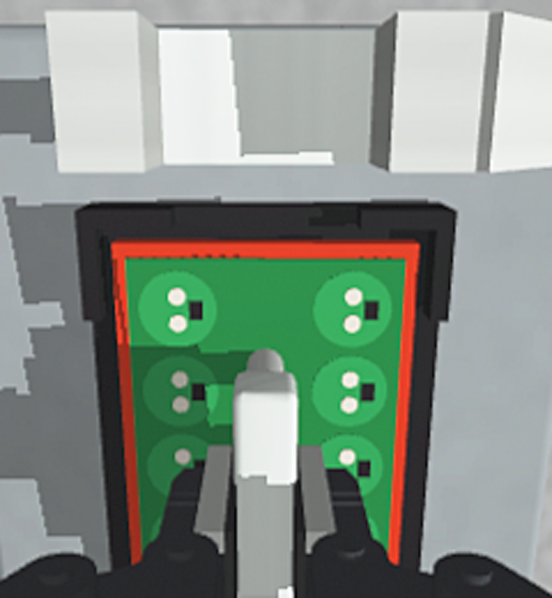

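Run:
```python
from press import *
for z in (56,58,59,59.6,60.2,60.8,61.4,62,62.6):
    step(z,20,.05); f=favg(); print(f)
    if f[2]<-2: break
```

```text
35.86 56 [531.91  71.43  56.99] [-2.6  0.1  9.5] [ 0.05  0.4  -0.03] 10.8
[-2.46  0.32  9.42 56.93]
36.36 58 [531.9   71.4   58.81] [-2.  -0.4  9.7] [0.03 0.34 0.02] 10.7
[-2.16  0.3   8.19 58.79]
36.86 59 [531.91  71.4   59.4 ] [-0.3 -0.2  6.9] [0.05 0.22 0.01] 10.7
[-1.080e+00 -3.000e-02  6.410e+00  5.941e+01]
37.36 59.6 [531.9   71.4   59.54] [ 0.5 -0.1  2.5] [ 0.07 -0.07 -0.06] 11.0
[ 1.2   0.26  2.82 59.56]
37.86 60.2 [530.99  71.33  59.7 ] [ 0.7 -0.4  0.3] [-0.01 -0.1  -0.01] 10.8
[ 0.27 -0.08 -0.66 59.71]
38.36 60.8 [531.01  71.43  60.37] [ 0.2  0.6 -2. ] [ 0.05 -0.03 -0.02] 10.8
[ 2.000e-02 -1.200e-01 -1.530e+00  6.057e+01]
38.86 61.4 [531.65  71.39  61.46] [-0.1 -0.5 -2.3] [-0.03  0.01 -0.  ] 10.6
[-0.35  0.13 -1.54 61.42]
39.36 62 [531.64  71.39  62.04] [ 0.4  0.5 -1.6] [-0.   -0.04  0.01] 10.6
[-0.2   0.16 -1.56 62.  ]
39.86 62.6 [531.66  71.4   62.65] [ 0.2 -0.2 -1.1] [ 0.07  0.02 -0.  ] 10.8
[-0.36  0.17 -1.26 62.61]
```

The catch does hold: the force drops to the carrier's weight alone at about 15 mm down. I'll lower back onto the floor and release.

Run:
```python
from press import *
step(59.7,20,.1); print(favg())
grip(40); o=get_obs(); print(o['t'],o['grip_width'],o['wrist_force'].round(1))
move_l([531.6,71.4,130],A,100)
move_l([531.6,71.4,200],A,150)
goto([JX,JY,243],[180,0,84.9]); wait(.2)
o=get_obs(); im=get_image('wrist'); cv2.imwrite('pics/w12.png',im[:,:,::-1]); np.save('w12.npy',np.r_[o['tcp_pos'],o['ee_rot']]); print(o['t'],o['wrist_force'].round(2),o['tcp_pos'])
cv2.imwrite("pics/w12c.png",cv2.resize(im[60:260,180:390],None,fx=3,fy=3,interpolation=cv2.INTER_CUBIC)[:,:,::-1])
im=get_image('scene'); cv2.imwrite('pics/s12.png',cv2.resize(im[100:320,100:500],None,fx=2,fy=2,interpolation=cv2.INTER_CUBIC)[:,:,::-1])
```

```text
40.45 59.7 [531.72  71.4   59.74] [ 0.6  0.2 -0.5] [ 0.   -0.04 -0.02] 10.8
[ 0.39  0.16 -0.68 59.75]
41.0417 39.80061100529892 [ 0.2 -0.7  0.1]
43.0 [ 0.72 -0.16 -0.09] [529.99965126  69.81337043 240.77063995]
```

View pics/w12c.png

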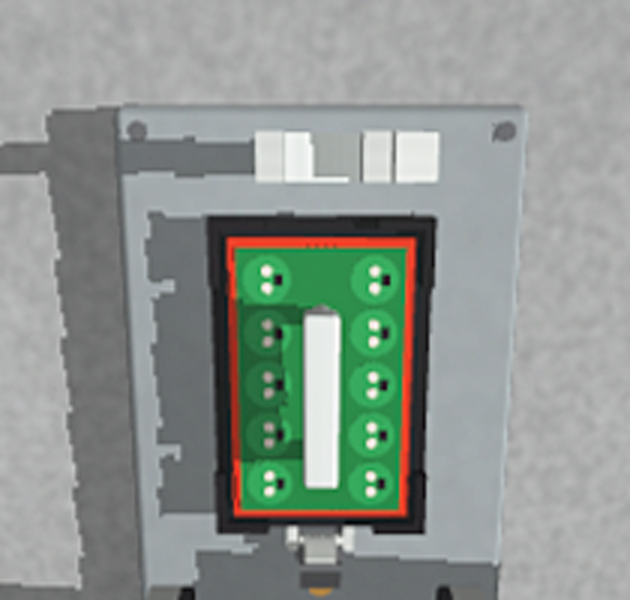

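View pics/s12.png

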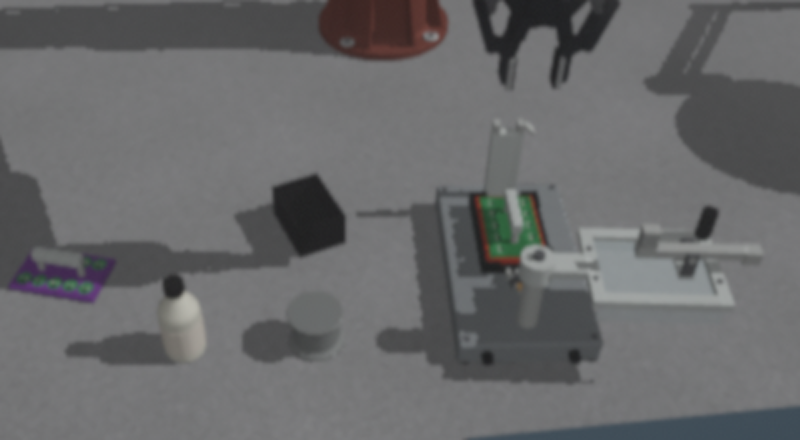

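Run:
```python
from h import *
S=cam('scene'); p=back(S,(708/2+100,211/2+100),154)
y=np.radians(-5.15); h=np.array([531.5,71.4])+122*np.array([np.cos(y),np.sin(y)])
d=p[:2]-h; a=np.arctan2(d[1],d[0]); a0=np.arctan2(-42,-169)+y
print(p,np.hypot(*d),'gate',(a0-a)%(2*np.pi))
sign_off()
```

```text
[640.45735645 229.66426403 154.        ] 169.68017059788608 gate 1.6504666501098182
the job is handed in; nothing more can be done
```

The jig is loaded and I've handed the job in, at about 43 s of the 70 s allowed; `sign_off` reports no verdict.

**What I did**
- I gripped the thumb lever and turned it down about 0.27 rad. The wrist picture showed the nose above the cheeks.
- Still holding the lever, I swung the gate to about 1.64 rad, then let go.
- I took the red carrier by its handle; the purple one is the look-alike and I left it alone.
- I set the carrier inside the fences and pressed it down in small steps. The force stayed around 20 N at most, including a brief touch of the nest's hard stop.

**Last checks**
- **Catch:** on easing up, the upward force dropped to just the carrier's weight at about 15 mm down, so the catch holds.
- **Carrier:** the wrist picture shows it lying square and flat inside the fences.
- **Gate:** measured from the scene camera at about 1.65 rad. The pull came out 170 mm from the hinge, against 174 mm nominal.
- **Bench:** the bin, reel and bottle look unmoved in the scene picture. The gripper is clear of everything.

**What disagreed**
- The fixed cameras and the wrist camera differed by about 4–5 mm on the jig's position. I used the wrist camera for the lever grip, the carrier pick-up and the placing.
- My first test of the catch looked as if it had not snapped. I had not eased up far enough, and the second test showed that it held.

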